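Aim the vial reader and scan

ROBOT

A 6-joint arm with a two-finger parallel gripper is mounted at the origin on a cart in front of the work surface, level with it; the furniture and walls round the work are solid. World frame = base frame: x ahead of the robot, y to its left, z up, the work surface at z = 0. Lengths are in m, angles in rad, forces in N, time in s.
With the tool pointing down it reaches from about 0.275 to 0.875 m from the base axis. Payload 12.5 kg.
Tool frame: the origin (TCP) lies midway between the tips of the shut fingers; the grasp point (between the pads) lies 19 mm behind it; z points along the fingers, y is the line along which they close (so a half turn about z gives the same grasp; the last joint's range is limited). The gripper opens to 85 mm and grips with 20 to 120 N. Pads are 22 mm wide; open, the fingers measure 114 mm over their backs; the gripper's body (76 mm by 85 mm) begins 54 mm behind the grasp point. The pads swing forward as they close: fully open they stand 13 mm farther back than shut.
Start: joints at [1.219, 0.351, 1.652, -0, 1.139, -0.085], TCP at [0.145, 0.531, 0.231] pointing down, gripper open.
Joint ranges: [-2.75, 2.75], [-0.79, 2.1], [0.01, 2.65], [-1.57, 4.71], [0.07, 3.14], [-2.87, 2.87]. Speed limits (rad/s): [2.22, 2.22, 2.79, 3.14, 3.14, 3.14].

INTERFACE

Orientations are given as a unit quaternion [x, y, z, w].
In Python, from cell import r gives the robot as it stands. Calls block until the motion is done:
- r.move_to(position, orientation): joint-space move of the TCP to a pose.
- r.move_linear(position, rot=None, vel=0.15): straight line of the TCP; rot=None keeps the orientation; vel is the mean speed in m/s.
- r.set_joints(angles): joint-space move.
- r.set_gripper(opening, squeeze=None): opening from 0.0 (shut) to 1.0 (fully open); squeeze is the grip in N (None keeps the last); returns when the fingers have stopped.
- r.sleep(seconds).
- r.inverse_kinematics(position, orientation): joint angles nearest the present ones, or None.
- r.get_obs(): the state.
- r.get_image(name): name is "side" or "top"; returns a dict with "pixels" (420x560x3 uint8, red, green, blue), "depth" (420x560 float32, m along the optical axis (not along the pixel's ray), 0 where there is no reading), "fx", "fy", "cx", "cy" (pixels), "D" ([k1, k2, p1, p2, k3] as OpenCV has them; the pictures are not rectified), "camera_from_world" (4x4, takes a point from world to camera coordinates). Camera axes: x right, y down, z forward; pixel columns grow to the right and rows downward; lengths in m; the calibration is good to about 2 mm. A picture is of the moment at which its call begins.
A pose or a line that the arm cannot do raises r.PlanningError and nothing moves.
- r.hand_in(): hands the job in; it is judged then, once.
Trained networks look in a picture, given as the dict that the camera call returned (one of the last four; its "shot" number tells which), for a name from the list of things; names that differ only in an ending like _2 or _b are one class to them, and where a whole thing is asked for, a point or a joint stands for the part that bears it (a point fixed in the world has none). Each returns a list of dicts, best first, with "score" (0 to 1); they miss things now and then, are a little off and sometimes report something else, mostly with a low value. They report only what shows in the picture. A call takes as long as a camera call.
- r.find_in(picture, label): "location" ([column, row] as shares, 0 to 1, of the picture: columns of its width, rows of its height, amid what is visible of it).
- r.cut_out(picture, label): "region" (420x560 bool, what is visible of it) and "location" ([column, row] as shares, 0 to 1, of the picture: columns of its width, rows of its height, amid what is visible of it).
- r.landmark_of(picture, label): "location" ([column, row] as shares, 0 to 1, of the picture: columns of its width, rows of its height: a listed point, or the origin of a listed thing).
The state is a dict: "t": time; "q": joint angles; "qvel": joint speeds; "effort": joint torques, N m; "tool_pos": TCP position; "ee_rot": TCP orientation; "contact_force": force on the tool from outside, world axes, zero at the start; "torque": the same for the moment, N m; "opening": opening from 0.0 (shut) to 1.0 (fully open); "finger_force": force on a finger pad.
Only numpy, scipy, OpenCV 4.12 (cv2) and the standard library are available. Lean on these libraries where they do the work, as an engineer would, in place of code of your own. Each camera call takes 0.05 s, during which the arm holds its last target. There are 200 camera calls.

TASK

Gently push the swing arm of the vial reader round with a fingertip against its orange upright peg, without gripping it, until the head at its end points squarely at the middle of the blue-capped vial. Then, and not before, press the green button right down with a fingertip to scan it, and let it come up again. Leave all four vials standing where they are.

Things in the scene. Friction and masses are not known exactly. Their poses are not given: they have to be found in the camera images.
- reader_table: Fixed round dark steel table, 300 mm across, flat top 10 mm above the desk, with a white ring band near the rim and a central post. Origin: centre of its underside; z up. The vials stand loose on the band, in any order, about 125 mm from the table's axis, at about -65, -25, +25 and +65 degrees from its x axis.
- reader_arm (a joint): Angle (rad) of the reader arm about the table's upright axis, limits -1.5 to 1.5; it starts near 0. At 0 it points along the table's +x; growing = anticlockwise from above. Slight friction (0.12 N m, 2 to 3 N at the peg); it stays where it is left. Grey bar 16 mm wide, 42 to 52 mm above the desk, with a dark counterweight 45 mm behind the axis.
- pivot (a point): Point on the arm's turning axis, 41 mm above the desk. Its x axis runs along the arm towards the reading head, z is up.
- finger_peg (a point): Centre of the top end of the upright orange finger peg on the arm, 52 mm from the axis: 12 mm diameter, from 51 to 87 mm above the desk, so all of its free length stands higher than the bar, the head and the vial caps.
- head_window (a point): Centre of the red window on the front face of the reading head, 92 mm from the axis and 35 mm above the desk. Its x axis is the direction in which the head looks (straight outwards along the arm), y is to the left of that, z up. The black head is 26 mm long, 36 mm wide, 22 to 52 mm above the desk.
- scan (a joint): Travel (m) of the green push button: 0 is up, 0.006 fully pressed; sprung, about 4 N to press fully, returns when let go.
- scan_top (a point): Centre of the top face of the green round scan button, 30 mm diameter, 22 mm above the desk when up, in a black round housing (46 mm across, 12 mm high) fixed to the desk to the right of the table; it is pressed straight down.
- vial_blue: clear glass vial with a blue cap: the one to be read, 23 mm diameter, 42 mm tall, standing loose on the table's band (cap top 52 mm above the desk). Origin: centre of its underside.
- vial_red: clear glass vial with a red cap, 23 mm diameter, 42 mm tall, standing loose on the table's band (cap top 52 mm above the desk). Origin: centre of its underside.
- vial_green: clear glass vial with a green cap, 23 mm diameter, 42 mm tall, standing loose on the table's band (cap top 52 mm above the desk). Origin: centre of its underside.
- vial_brown: brown glass vial with a white cap, 23 mm diameter, 42 mm tall, standing loose on the table's band (cap top 52 mm above the desk). Origin: centre of its underside.

How it is judged:
By the outcome, as a careful person would: the job done as asked, in the order asked, and still so for the second after the job is handed in, with the robot touching nothing.
It also fails if it takes over 48 s, if anything falls off the work surface, if the arm or the gripper's body presses on something with over 40 N, if the wrist force passes 120 N, or if a joint passes its speed limit or range.

## Working session

There is one attempt and no reset: what is moved stays moved. The work goes in short steps, each a Python script; the robot and the scene stay as the last script left them, time stands still between calls to the robot, and variables do not carry over. Pictures are saved under pics/ and viewed, at most 10 in all, crops included, and the job is handed in when it is done.

```bash
mkdir -p pics; cat > h.py <<'E'
import numpy as np, cv2
from cell import r
def K(p): return np.array([[p["fx"],0,p["cx"]],[0,p["fy"],p["cy"]],[0,0,1]],float)
def onplane(p,loc,z):
    u=np.array(loc)*[560,420]
    n=cv2.undistortPoints(np.array([[u]],float),K(p),np.array(p["D"],float))[0,0]
    T=np.array(p["camera_from_world"]); R=T[:3,:3]; o=-R.T@T[:3,3]; d=R.T@np.array([n[0],n[1],1])
    return o+d*(z-o[2])/d[2]
def proj(p,X):
    T=np.array(p["camera_from_world"])
    return cv2.projectPoints(np.array(X,float).reshape(-1,3),cv2.Rodrigues(T[:3,:3])[0],T[:3,3],K(p),np.array(p["D"],float))[0][:,0]
Z=dict(reader_table=0,pivot=.041,finger_peg=.087,head_window=.035,scan_top=.022,vial_blue=.01,vial_red=.01,vial_green=.01,vial_brown=.01)
def save(p,n): cv2.imwrite("pics/"+n,p["pixels"][:,:,::-1])
E
python3 - <<'E'
from h import *
for c in("top","side"):
    p=r.get_image(c); save(p,c+"1.png")
    T=np.array(p["camera_from_world"]);print(c,-T[:3,:3].T@T[:3,3])
    for n,z in Z.items():
        for d in r.landmark_of(p,n)[:2]:
            print(n,round(d["score"],2),(np.array(d["location"])*[560,420]).round(1),onplane(p,d["location"],z).round(4))
print(r.get_obs())
E
```

```text
top [0.34680881 0.0213703  1.03316802]
reader_table 0.75 [230.1 226. ] [0.5489 0.122  0.    ]
pivot 0.84 [225.7 226.5] [0.5395 0.1283 0.041 ]
finger_peg 0.71 [223.2 193.2] [0.6078 0.1321 0.087 ]
finger_peg 0.28 [228.6 230.9] [0.5206 0.1165 0.087 ]
scan_top 0.63 [362.5 248.4] [ 0.496  -0.1958  0.022 ]
vial_blue 0.42 [276.3 201.2] [0.611  0.0099 0.01  ]
vial_red 0.58 [182.9 203.5] [0.6011 0.2389 0.01  ]
vial_green 0.6 [249.8 178.8] [0.6673 0.0766 0.01  ]
vial_brown 0.63 [206.9 180.5] [0.661 0.183 0.01 ]
side [0.50194309 0.86067013 0.6518524 ]
reader_table 0.92 [274.8 296.7] [0.548  0.1295 0.    ]
pivot 0.85 [276.1 275.7] [0.5466 0.1204 0.041 ]
finger_peg 0.66 [254.3 249.3] [0.5853 0.1077 0.087 ]
finger_peg 0.65 [273.8 292.8] [0.544  0.2181 0.087 ]
head_window 0.83 [222.8 280. ] [0.6392 0.1322 0.035 ]
scan_top 0.6 [310.4 191.4] [ 0.4901 -0.2057  0.022 ]
vial_blue 0.64 [220.3 283.5] [0.6479 0.1127 0.01  ]
vial_blue 0.47 [252.8 250.5] [0.5993 0.0091 0.01  ]
vial_red 0.66 [236.7 336.4] [0.6021 0.2418 0.01  ]
vial_green 0.79 [217.2 270.4] [0.6593 0.0758 0.01  ]
vial_brown 0.73 [206.5 311.6] [0.6605 0.1879 0.01  ]
{'t': 1.0, 'q': array([ 1.21939180e+00,  3.50720358e-01,  1.65180889e+00,  1.18798739e-05,
        1.13910562e+00, -8.45756488e-02]), 'qvel': array([-5.07402392e-04, -6.77616935e-05, -1.50609666e-04,  1.17985256e-03,
       -3.27145856e-04,  1.11495873e-03]), 'effort': array([ 1.37370149e-03, -5.06034994e+01, -2.91650999e+01, -8.30138697e-05,
        4.98613335e-04,  1.18080393e-06]), 'tool_pos': array([0.14497328, 0.53052849, 0.23127502]), 'ee_rot': array([ 1.33021470e-01,  9.91113156e-01, -1.94445759e-05, -9.83289074e-06]), 'contact_force': array([ 0.69688646, -0.1796746 ,  0.2659554 ]), 'torque': array([0.00642456, 0.01132427, 0.01329928]), 'finger_force': 0.0, 'opening': 1.0011089429765334}
```

```bash
python3 - <<'E'
import cv2,numpy as np
a=cv2.imread("pics/top1.png")[150:290,140:400];b=cv2.imread("pics/side1.png")[165:375,150:360]
cv2.imwrite("pics/t1c.png",cv2.resize(a,None,fx=3,fy=3,interpolation=2));cv2.imwrite("pics/s1c.png",cv2.resize(b,None,fx=2.8,fy=2.8,interpolation=2))
E
```

```text
(no output)
```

View pics/t1c.png

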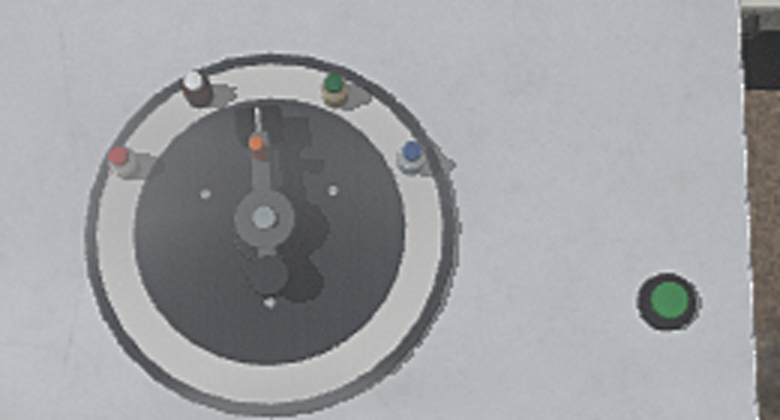

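View pics/s1c.png

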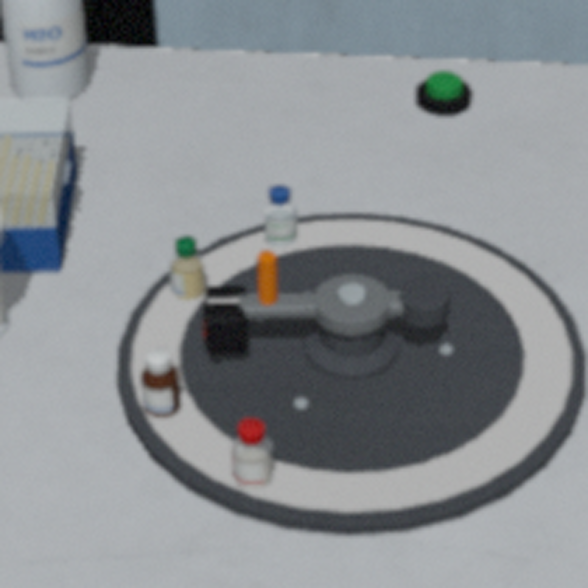

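Top view: blue is the rightmost vial (about pixel 277,200), the arm points up towards +x, and the button is at (362,249). Next I'll measure the axis, vial and peg precisely.

```bash
cat >> h.py <<'E'
from scipy.optimize import least_squares
def rect(p,z,c,half=.18,s=.0005):
    g=np.arange(-half,half,s); X,Y=np.meshgrid(c[0]+g,c[1]+g,indexing="ij")
    uv=proj(p,np.stack([X,Y,np.full_like(X,z)],-1)).astype(np.float32).reshape(len(g),len(g),2)
    return cv2.remap(p["pixels"],uv[...,0].copy(),uv[...,1].copy(),cv2.INTER_LINEAR)
def axis(p,c0):
    im=cv2.GaussianBlur(cv2.cvtColor(rect(p,.01,c0),cv2.COLOR_RGB2GRAY),(0,0),2).astype(float); N=len(im)
    pts=[]
    for a in np.arange(0,2*np.pi,.02):
        d=np.array([np.cos(a),np.sin(a)]); rr=np.arange(.09,.125,.0005)
        q=(N/2+rr[:,None]*d/.0005).astype(int); v=np.diff(im[q[:,0],q[:,1]]); i=v.argmax()
        if v[i]>3: pts.append(c0[:2]+rr[i]*d)
    pts=np.array(pts)
    f=least_squares(lambda x:np.hypot(*(pts-x[:2]).T)-x[2],[*c0[:2],.108],loss="soft_l1",f_scale=.001)
    return f.x,np.median(abs(f.fun)),len(pts)
def blob(p,cond,z,near,rad=18):
    hsv=cv2.cvtColor(p["pixels"],cv2.COLOR_RGB2HSV); m=cond(hsv[...,0].astype(int),hsv[...,1],hsv[...,2])
    u=proj(p,near)[0]; v,c=np.nonzero(m); k=np.hypot(c-u[0],v-u[1])<rad
    return onplane(p,[c[k].mean()/560,v[k].mean()/420],z),k.sum(),(c[k].mean(),v[k].mean())
blue=lambda h,s,v:(h>102)&(h<130)&(s>110)&(v>60)
orange=lambda h,s,v:(h>4)&(h<20)&(s>130)&(v>110)
green=lambda h,s,v:(h>45)&(h<80)&(s>90)&(v>60)
def vials(p):
    return {n:next(((onplane(p,d["location"],.01)[:2]).round(4) for d in r.landmark_of(p,n)[:1]),None) for n in("vial_blue","vial_red","vial_green","vial_brown")}
E
python3 - <<'E'
from h import *
for c in("top","side"):
    p=r.get_image(c)
    ax,e,n=axis(p,np.array([.547,.124])); print(c,"axis",ax.round(4),e,n)
    b=blob(p,blue,.047,[.604,.012,.047]); o=blob(p,orange,.069 if c=="side" else .08,[.598,.125,.08]); g=blob(p,green,.021,[.494,-.2,.021])
    print("blue",b,"\norange",o,"\nbutton",g)
    for q in(b,o): d=q[0][:2]-ax[:2]; print(np.hypot(*d),np.degrees(np.arctan2(d[1],d[0])))
E
```

```text
top axis [0.5476 0.1229 0.1094] 0.00031770116837363804 315
blue (array([nan, nan, nan]), np.int64(0), (np.float64(nan), np.float64(nan))) 
orange (array([0.603178  , 0.12628487, 0.08      ]), np.int64(1), (np.float64(226.0), np.float64(196.0))) 
button (array([ 0.49375058, -0.19652698,  0.021     ]), np.int64(111), (np.float64(362.7567567567568), np.float64(249.4144144144144)))
nan nan
0.055673428996073644 3.52164390577787
side axis [0.548  0.1207 0.1086] 0.00047780823894716384 315
blue (array([0.60519494, 0.00647509, 0.047     ]), np.int64(27), (np.float64(249.5185185185185), np.float64(234.11111111111111))) 
orange (array([0.59962457, 0.12688713, 0.069     ]), np.int64(117), (np.float64(245.10256410256412), np.float64(264.0))) 
button (array([ 0.4944202 , -0.18922294,  0.021     ]), np.int64(111), (np.float64(308.35135135135135), np.float64(195.45945945945945)))
0.1277695067371074 -63.41554660933721
0.051973832733323094 6.796628377956553h.py:32: RuntimeWarning: Mean of empty slice.
  return onplane(p,[c[k].mean()/560,v[k].mean()/420],z),k.sum(),(c[k].mean(),v[k].mean())
  ret = ret.dtype.type(ret / rcount)
```

```bash
cat >> h.py <<'E'
blue=lambda h,s,v:(h>98)&(h<130)&(s>70)&(v>40)
orange=lambda h,s,v:(h>3)&(h<20)&(s>90)&(v>90)
def state(c,bn=[.604,.012,.047],on=[.598,.125,.08]):
    p=r.get_image(c); ax,e,n=axis(p,np.array([.547,.124]))
    b=blob(p,blue,.047,bn,10); o=blob(p,orange,.069 if c=="side" else .082,on)
    print(c,"axis",ax.round(4)); 
    for q in(b,o): d=q[0][:2]-ax[:2]; print(q[0].round(4),q[1],np.round(q[2],1),np.hypot(*d).round(4),np.degrees(np.arctan2(d[1],d[0])).round(2))
    return p,ax
E
python3 - <<'E'
from h import *
for c in("top","side"):
    p,ax=state(c); print(vials(p))
    if c=="top":
        h=cv2.cvtColor(p["pixels"],cv2.COLOR_RGB2HSV); print(h[196:206,272:284].tolist()[::3])
E
```

```text
top axis [0.5476 0.1229 0.1094]
[0.6056 0.0089 0.047 ] 24 [276.9 199.5] 0.1278 -63.04
[0.5996 0.1285 0.082 ] 18 [224.9 197.3] 0.0522 6.16
{'vial_blue': array([0.6059, 0.0071]), 'vial_red': array([0.6023, 0.2441]), 'vial_green': array([0.6603, 0.0772]), 'vial_brown': array([0.6552, 0.1763])}
[[[0, 0, 182], [150, 1, 181], [0, 0, 183], [30, 5, 191], [12, 6, 199], [21, 9, 204], [30, 3, 152], [105, 5, 101], [114, 13, 102], [108, 13, 97], [102, 11, 112], [110, 6, 130]], [[150, 1, 188], [60, 2, 169], [110, 66, 155], [112, 92, 139], [111, 91, 140], [112, 87, 140], [111, 86, 134], [113, 84, 136], [111, 41, 118], [105, 14, 113], [114, 13, 95], [100, 9, 87]], [[105, 6, 159], [101, 13, 163], [101, 14, 147], [111, 64, 116], [111, 83, 129], [112, 93, 143], [112, 65, 117], [111, 48, 106], [103, 13, 138], [120, 3, 148], [60, 3, 96], [114, 14, 91]], [[102, 8, 151], [90, 12, 128], [106, 29, 149], [96, 18, 193], [101, 12, 168], [102, 16, 160], [100, 15, 157], [100, 16, 143], [103, 16, 115], [110, 6, 127], [150, 2, 134], [100, 8, 95]]]
side axis [0.548  0.1207 0.1086]
[0.6051 0.0073 0.047 ] 34 [249.5 234.4] 0.127 -63.27
[0.5998 0.1267 0.069 ] 128 [245.  263.9] 0.0521 6.63
{'vial_blue': array([0.6016, 0.004 ]), 'vial_red': array([0.6008, 0.2436]), 'vial_green': array([0.6591, 0.0732]), 'vial_brown': array([0.6611, 0.191 ])}
```

```bash
cat >> h.py <<'E'
from scipy.spatial.transform import Rotation as Ro
C=np.array([.5478,.1218])
def pose(th,d,z,s=1,rad=.052):
    a=np.radians(th); u=np.array([np.cos(a),np.sin(a)]); t=np.array([-u[1],u[0]])
    y=s*np.array([*t,0]); zz=np.array([0,0,-1.]); q=Ro.from_matrix(np.stack([np.cross(y,zz),y,zz],1)).as_quat()
    return np.array([*(C+rad*u+d*t),z]),q
E
python3 - <<'E'
from h import *
for s in(1,-1):
    for th in(6,-30,-63,-75):
        q=r.inverse_kinematics(*pose(th,.03,.063,s)); print(s,th,None if q is None else q.round(2))
E
```

```text
1 6 [ 0.18  0.67  1.59 -0.    0.88 -1.49]
1 -30 [ 0.12  0.68  1.58 -0.    0.88 -0.92]
1 -63 [ 0.07  0.66  1.62 -0.    0.86 -0.4 ]
1 -75 [ 0.06  0.64  1.65 -0.    0.85 -0.21]
-1 6 [ 0.18  0.67  1.59 -0.    0.88  1.65]
-1 -30 [ 0.12  0.68  1.58 -0.    0.88  2.22]
-1 -63 [ 0.07  0.66  1.62 -0.    0.86  2.74]
-1 -75 None
```

```bash
python3 - <<'E'
from h import *
r.set_gripper(0.0)
p,q=pose(6.4,.055,.15); r.move_to(p,q)
r.move_linear(pose(6.4,.055,.064)[0],vel=.1)
f0=r.get_obs()["contact_force"]
r.move_linear(pose(6.4,.028,.064)[0],vel=.08)
for th in(0,-6):
    p,q=pose(th,.022,.064); r.move_linear(p,q,vel=.04); print(th,(r.get_obs()["contact_force"]-f0).round(2))
o=r.get_obs();print(o["t"],o["tool_pos"],o["opening"])
im,_=state("side"); save(im,"s2.png"); a=im["pixels"][165:375,150:360,::-1]
cv2.imwrite("pics/s2c.png",cv2.resize(a,None,fx=2.5,fy=2.5))
E
```

```text
0 [-0.56 -0.18  0.08]
-6 [-0.96  0.18 -0.12]
6.6667 [0.60174201 0.13839607 0.06397819] -6.690075980765206e-06
side axis [0.548  0.1207 0.1086]
[nan nan nan] 0 [nan nan] nan nan
[nan nan nan] 0 [nan nan] nan nanh.py:32: RuntimeWarning: Mean of empty slice.
  return onplane(p,[c[k].mean()/560,v[k].mean()/420],z),k.sum(),(c[k].mean(),v[k].mean())
  ret = ret.dtype.type(ret / rcount)
```

View pics/s2c.png

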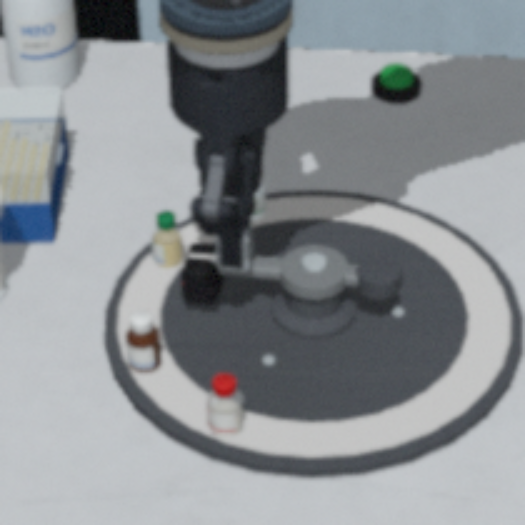

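The finger is behind the peg on its left side, with the tip above the bar, and there's no contact yet. I'll push on and watch the force.

```bash
python3 - <<'E'
from h import *
for th in range(-10,-47,-4):
    p,q=pose(th,.022,.064); r.move_linear(p,q,vel=.04); f=r.get_obs()["contact_force"]; print(th,f.round(2), end=" ")
    if np.linalg.norm(f)>20: break
p,q=pose(th,.05,.064); r.move_linear(p,vel=.1); r.move_linear([*p[:2],.16],vel=.15)
p=np.array([.42,.25,.25]); r.move_to(p,q)
print(r.get_obs()["t"])
for c in("top","side"):
    im,_=state(c,on=[*pose(-38,0,.08)[0]]); save(im,c+"3.png")
E
```

```text
-10 [-1.39  0.63  0.36] -14 [ 0.23  1.31 -1.61] -18 [-0.06  0.37  0.76] -22 [-0.42  1.33 -0.96] -26 [-1.14 -0.02 -0.56] -30 [-0.45 -0.7   0.69] -34 [ 0.71  0.71 -0.5 ] -38 [ 0.26 -0.73 -0.15] -42 [-0.41  0.61  0.59] -46 [-0.57 -0.21 -0.88] 11.4417
top axis [0.5477 0.1229 0.1094]
[0.6056 0.0089 0.047 ] 24 [276.9 199.5] 0.1279 -63.07
[0.5852 0.0866 0.082 ] 18 [243.  203.7] 0.0523 -44.07
side axis [0.548  0.1207 0.1086]
[0.6053 0.007  0.047 ] 33 [249.5 234.3] 0.1273 -63.26
[0.5856 0.0856 0.069 ] 119 [255.5 250. ] 0.0515 -43.0
```

```bash
cat >> h.py <<'E'
def push(th0,th):
    p,q=pose(th0,.05,.16); r.move_to(p,q); r.move_linear([*p[:2],.064],vel=.12)
    p,q=pose(th0,.026,.064); r.move_linear(p,q,vel=.08)
    n=max(1,int(np.ceil(abs(th-th0)/5)))
    for t in np.linspace(th0,th,n+1): p,q=pose(t,.022,.064); r.move_linear(p,q,vel=.04)
    r.sleep(.2)
    p,q=pose(th,.05,.064); r.move_linear(p,vel=.1); r.move_linear([*p[:2],.16],vel=.15)
    r.move_to(np.array([.42,.25,.25]),q); print("t",r.get_obs()["t"])
E
python3 - <<'E'
from h import *
push(-45,-65.2)
for c in("top","side"):
    im,ax=state(c,on=[*pose(-62,0,.08)[0]]); save(im,c+"4.png")
    for n in("pivot","head_window","finger_peg"):
        for d in r.landmark_of(im,n)[:1]: print(n,d["score"],onplane(im,d["location"],Z[n]).round(4))
    a=rect(im,.047,C,.17,.0006); cv2.imwrite(f"pics/{c}4r.png",a[::-1,::-1,::-1])
E
```

```text
t 17.9
top axis [0.5477 0.1228 0.1095]
[0.6056 0.0089 0.047 ] 24 [276.9 199.5] 0.1277 -63.04
[0.5712 0.0768 0.082 ] 18 [247.1 209.7] 0.0516 -62.91
pivot 0.96 [0.5482 0.1228 0.041 ]
head_window 0.7 [0.5828 0.0421 0.035 ]
finger_peg 0.91 [0.5735 0.0809 0.087 ]
side axis [0.5481 0.1206 0.1086]
[0.6053 0.007  0.047 ] 33 [249.5 234.3] 0.1272 -63.28
[0.571  0.0756 0.069 ] 121 [264.2 247. ] 0.0506 -62.98
pivot 0.68 [0.5477 0.1158 0.041 ]
head_window 0.67 [0.5897 0.0409 0.035 ]
finger_peg 0.79 [0.5745 0.0729 0.087 ]
```

View pics/side4r.png

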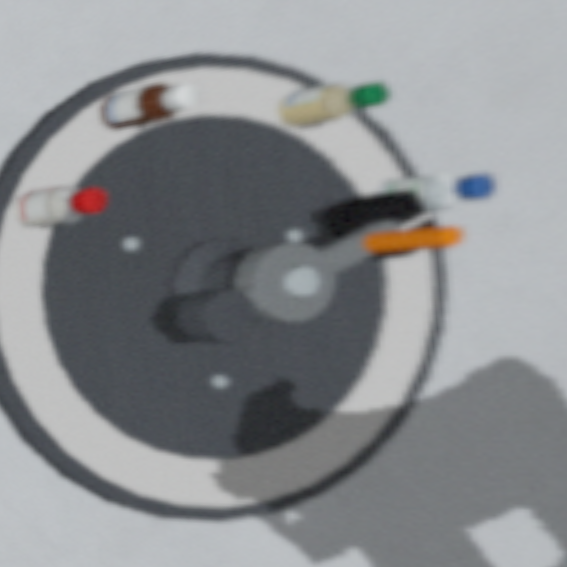

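View pics/top4r.png

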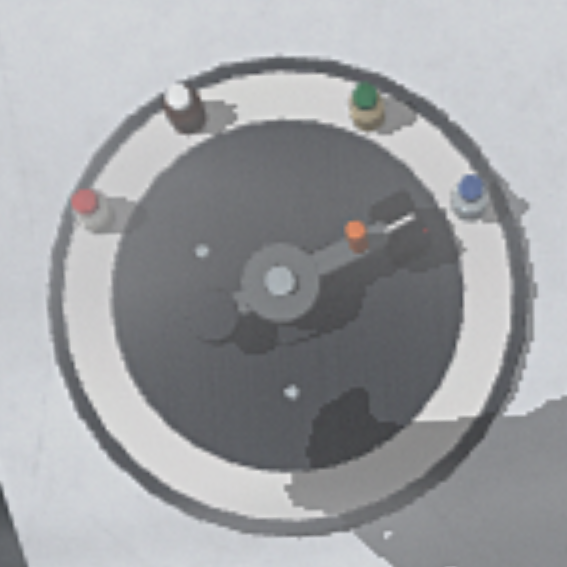

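The arm now points at the blue vial: in the rectified top view the cap (470,187) and the head stripe (400,222) are in line with the hub (282,284). All four vials are still standing. I'll cross-check with the head's white stripe, then press.

```bash
python3 - <<'E'
from h import *
A={"top":[.5477,.1228],"side":[.5481,.1206]}; ok=[]
for c in A:
    im=r.get_image(c); im2=rect(im,.052,C,.17,.0005).astype(int).min(2); N=im2.shape[0]
    i,j=np.mgrid[:N,:N]; X=C[0]-.17+i*.0005-A[c][0]; Y=C[1]-.17+j*.0005-A[c][1]
    a=np.degrees(np.arctan2(Y,X)); R=np.hypot(X,Y); m=(R>.066)&(R<.093)&(abs(a+63)<9)&(im2>(110 if c=="top" else 90))
    w=im2[m]-80.; x=np.average(X[m],weights=w); y=np.average(Y[m],weights=w)
    print(c,m.sum(),np.hypot(x,y).round(4),np.degrees(np.arctan2(y,x)).round(2),im2[(R>.066)&(R<.093)&(abs(a+63)<9)].max())
E
```

```text
top 567 0.0774 -63.56 220
side 1021 0.0843 -62.3 163
```

```bash
python3 - <<'E'
from h import *
p,q=pose(-20,0,0); B=[.494,-.195]
r.move_linear(np.array([.42,.25,.25])); r.move_to(np.array([*B,.15]),q)
r.move_linear([*B,.03],vel=.1); r.sleep(.2); f0=r.get_obs()["contact_force"][2]
for z in np.arange(.020,.011,-.001):
    r.move_linear([*B,z],vel=.02); r.sleep(.1); f=np.mean([r.get_obs()["contact_force"][2] for _ in range(3)])-f0; print(z.round(4),r.get_obs()["tool_pos"][2].round(4),f.round(2))
    if f>9: break
r.sleep(.3)
im=r.get_image("side"); cv2.imwrite("pics/s5.png",cv2.resize(im["pixels"][120:260,240:400,::-1],None,fx=3.5,fy=3.5))
r.move_linear([*B,.06],vel=.08); r.move_linear([*B,.2],vel=.2); r.move_to(np.array([.40,.3,.25]),q)
print(r.get_obs()["t"])
im,ax=state("top",on=[*pose(-62,0,.08)[0]]); cv2.imwrite("pics/t5.png",cv2.resize(im["pixels"][150:290,140:400,::-1],None,fx=3,fy=3))
im,ax=state("side",on=[*pose(-62,0,.08)[0]])
E
```

```text
0.02 0.0201 1.65
0.019 0.019 1.99
0.018 0.018 3.16
0.017 0.017 3.15
0.016 0.0161 4.78
0.015 0.0158 16.09
28.1417
top axis [0.5477 0.1228 0.1094]
[0.6056 0.0089 0.047 ] 24 [276.9 199.5] 0.1277 -63.07
[0.5712 0.0768 0.082 ] 18 [247.1 209.7] 0.0517 -62.98
side axis [0.5481 0.1207 0.1086]
[0.6051 0.0073 0.047 ] 34 [249.5 234.4] 0.127 -63.3
[0.5711 0.0756 0.069 ] 122 [264.1 247. ] 0.0507 -63.0
```

View pics/s5.png

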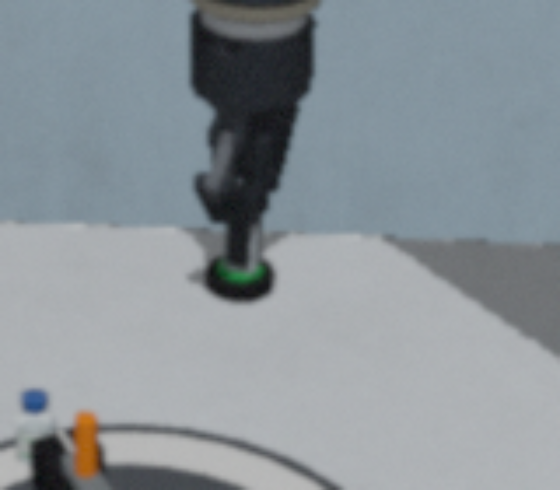

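View pics/t5.png

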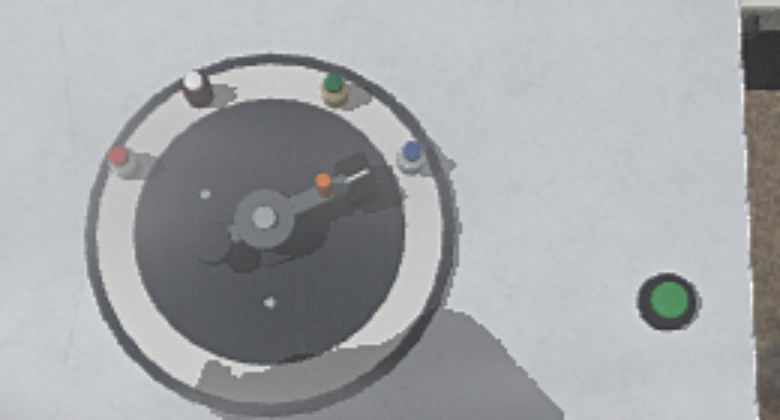

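The button bottomed out (16 N at z = 15.8 mm) and came back up. The arm still points at the blue vial, and all the vials are where they were.

```bash
python3 -c "
from cell import r
print(r.hand_in())"
```

```text
the job is handed in; nothing more can be done
None
```

The reader arm points at the blue-capped vial to within about 0.3° by the camera measurements. After that I pressed the green button to its stop once and let it come up; all four vials are still standing in place, and the job is handed in.

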